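# Wedge the spring clip off the adapter stand

## Task

The customer is renting the blue adapter that is clipped down on the demo stand. Take the orange fork wedge by its handle from the tool mat, slide its tines under the yellow spring clip from the clip's thick bridge side until the clip spreads and rides up off the post's head, then carry the clip away on the wedge and set the wedge down flat on the tool mat, so that both end up lying there. Do not touch the clip with the fingers, and leave the other gear on the counter where it is.

Things in the scene. Friction and masses are not known exactly. Their poses are not given: they have to be found in the camera images.
- wedge: Orange fork wedge with black rubber handle, 185 x 68 mm, 0.22 kg, slippery but for the handle; starts on the mat. Origin: centre of its flat underside; x to the thin tips, z up. Two tines (y = +-20 to +-34 mm, 40 mm slot between) have flat tops 23 mm high from x = -20 to +40. Behind: a 34 mm high back stop (x = -28 to -20) and a 12 mm thick heel, 68 mm wide (x = -90 to -20).
- wedge_tips (a point): Midway between the tine tips, at (95, 0, 0) mm in the wedge's frame. From x = +40 mm to here the tine tops slope straight down from 23 mm to 3 mm thick.
- wedge_handle (a point): Grip point in the upright handle, at (-52, 0, 42) mm in the wedge's frame. The handle is a block 22 mm wide in y, x = -82 to -22 mm, top 60 mm above the underside: pinch it across y from above.
- stand: Fixed demo stand: black plate 130 x 130 x 12 mm, on it a blue round lens mount adapter 110 mm across, its flat top (the deck) 40 mm above the counter, and a steel post in the middle. Origin: on the counter under the post's axis; z up. Its x is the way to push the wedge: lying on the deck, slot astride the post, tips going in under the clip's bridge first.
- post_top (a point): Top of the post, on its axis, 71 mm above the counter. The post is a neck 24 mm (stand x) by 16 mm (y) that rises 19 mm from the deck, with a rounded barrel head on it: a cylinder 24 mm across and 24 mm long lying along the stand's x, its axis 59 mm above the counter.
- clip: Yellow spring clip, 70 (x) x 66 (y) mm, 0.14 kg, slippery, snapped round the post's neck under the head, axes as the stand's. Origin: post axis, underside of its feet, on the deck. Bridge: x = -36 to -14 mm, 21 mm high. Jaws: y = +-9.5 to +-31, x up to +34, tops 11 mm above the deck. Feet within 13 mm of the middle line leave a 6 mm gap to the deck for the tines.
- clip_center (a point): Middle of the clip, 8 mm above its origin. The jaws are sprung together (5 to 7 N each) and spread about 2.5 mm each to pass the head. The ramps raise the bridge end first (the clip leans up to 20 degrees), then the far end follows. When the whole clip has risen 17 mm it lies loose and level on the tines, with their tips about 70 mm beyond the post axis. Pushing takes under 10 N.
- mat: Thin dark tool mat, fixed, 180 mm (x) by 260 mm (y), 3 mm thick, with a yellow line near each short end. Origin: centre of its underside, on the counter.
- filter: Bystander to leave alone: smoked glass filter in a square steel frame, 110 x 110 x 8 mm. Origin: centre of its underside.
- battery: Bystander to leave alone: gray camera battery, 75 x 100 x 57 mm. Origin: centre of its underside.
- level: Bystander to leave alone: round chrome bubble level, 60 mm across, 16 mm high. Origin: centre of its underside.
- spare_adapter: Bystander to leave alone: loose blue lens mount adapter ring, 84 mm across, 22 mm high. Origin: centre of its underside.
- lens: Bystander to leave alone: black lens standing upright, 88 mm across, 97 mm high. Origin: centre of its underside.
Not all that is in view belongs to the job. Of the things like the clip, leave any that is pink or red; of the rest the larger one is meant.

How it is judged:
On the way:
1. the clip, carried by the wedge, has risen off the post's head (contact force between wedge and clip above 0.2 N and z of clip in the frame of stand above 0.0555 m and horizontal distance between clip and post_top below 0.03 m), for 0.1 s.
At the end, for the whole second after the job is handed in: The wedge lies flat on the mat (underside within 12 mm of the counter, tilt under 0.12 rad) and the clip rests on it or beside it on the mat (clip_center lower than 60 mm), the wedge's origin and clip_center both within the mat's 180 x 260 mm outline, both at rest, the wedge released (x of clip_center in the frame of mat between -0.09 and 0.09 m and y of clip_center in the frame of mat between -0.13 and 0.13 m and x of wedge in the frame of mat between -0.09 and 0.09 m and y of wedge in the frame of mat between -0.13 and 0.13 m and height (world z) of clip_center below 0.06 m and height (world z) of wedge below 0.012 m and angle between wedge's own z axis and vertical below 0.12 rad and linear speed of each of clip, wedge below 0.02 m/s); the robot touches nothing.
It fails at once if the fingers touch the clip (contact force between the fingers and clip above 1 N).
It fails at once if a bystander (filter, battery, level, spare adapter, lens) is moved by more than 25 mm (distance of any of filter, battery, level, spare_adapter, lens from where it was at the start of the episode above 0.025 m).
It also fails if it takes over 51 s, if anything falls off the work surface, if the arm or the gripper's body presses on something with over 40 N, if the wrist force passes 120 N, or if a joint passes its speed limit or range.

## Robot

A 7-joint arm with a two-finger parallel gripper is mounted at the origin on the work surface. World frame = base frame: x ahead of the robot, y to its left, z up, the work surface at z = 0. Lengths are in m, angles in rad, forces in N, time in s.
With the tool pointing down it reaches from about 0.35 to 0.9 m from the base axis. Payload 19.9 kg.
Tool frame: the origin (TCP) lies between the finger pads; the fingertips stand 25 mm ahead of it and the grasp point (between the pads) lies 6 mm ahead of it; x points along the fingers, y is the direction in which the jaws open and shut, and the axes are right-handed (so a half turn about x gives the same grasp; the last joint's range is limited). The gripper opens to 85 mm and grips with 20 to 120 N. Pads are 22 mm wide; open, the fingers measure 114 mm over their backs; the gripper's body (76 mm by 85 mm) begins 54 mm behind the grasp point. The pads swing forward as they close: fully open they stand 13 mm farther back than shut.
Start: joints at [1.224, 0.417, -0.01, 1.614, 0.005, 1.111, -0.053], TCP at [0.188, -0.596, 0.256] pointing down, gripper open.
Joint ranges: [-2.81, 2.81], [-0.39, 2.02], [-1.27, 1.25], [0.06, 2.57], [-1.19, 4.33], [0.19, 2], [-2.82, 2.82]. Speed limits (rad/s): [1.89, 1.89, 2.39, 2.39, 3.01, 3.01, 3.01].

## Interface

Orientations are given as a unit quaternion [x, y, z, w].
In Python, from plant import ctrl, optics gives the robot as it stands.
- The arm moves only by the tool step_arm, never from a script. Its argument "targets" is a list that holds one entry, the list of rows, each a list of 7 numbers: the shift along the world's x, y, z in units of 40 mm (1.0 is 40 mm), then the turn, a rotation vector about the world's x, y, z in rad, then the opening, from 0 (shut) to 1 (fully open). In form: [[[x, y, z, wx, wy, wz, claw], ...]]. A call has exactly 8 rows; each row is the pose to reach, as a shift and turn from the pose measured when the call began; what a row does not reach only later rows make up. A row lasts 1/10 s, in which the tool goes at most 50 mm and 8.59 degrees, less where a joint would pass 70% of its speed; a pose out of reach is approached as far as the arm can. A call with a gripper value outside its range is refused whole. The fingers move at their own pace and stop on an object; "force" is the grip in N (left out, the last holds). Time passes only in rows, so rows that repeat a pose let the fingers close, or fill a call up. It gives the time, the measured TCP pose, the force and the opening at its end, in the units of the state.
- ctrl.get_obs(): the state, without advancing time (a new reading comes with each control period).
- optics.get_image(name): name is "scene" or "top" or "wrist"; returns a dict with "color" (480x640x3 uint8, red, green, blue), "z_map" (480x640 float32, m along the optical axis (not along the pixel's ray), 0 where there is no reading), "camera_matrix" (3x3 intrinsics, pixels), "k1" (the pictures are not rectified: a ray, as slopes to the right and down, at radius r is drawn at 1 + k1 r^2 times it, then the intrinsics apply), "T" (4x4, takes a point from camera to world coordinates). Camera axes: x right, y down, z forward; pixel columns grow to the right and rows downward; lengths in m; the calibration is good to about 2 mm. A picture is of the moment at which its call begins.
- ctrl.close_job(): hands the job in, once; it reports no verdict.
The state is a dict: "time": time; "joint_positions": joint angles; "joint_vel": joint speeds; "tau": joint torques, N m; "eef_pos": TCP position; "tcp_rot": TCP orientation; "ft_force": force on the tool from outside, world axes, zero at the start; "ft_torque": the same for the moment, N m; "width": finger opening in m.
Only numpy, scipy, OpenCV 4.12 (cv2) and the standard library are available. Lean on these libraries where they do the work, as an engineer would, in place of code of your own. Each camera call takes 0.05 s, during which the arm holds its last target.

## Working session

There is one attempt and no reset: what is moved stays moved. The work goes in short steps, Python scripts to look and compute and a tool call to move; the robot and the scene stay as the last step left them, time stands still between calls to the robot, and variables do not carry over. Pictures are saved under pics/ and viewed, and the job is handed in when it is done.

Besides the shell and the picture viewer there is one more tool, called after "Call:" as name([rows], argument=value, ...), one row to a line, values as JSON. step_arm: Moves the arm, as the interface text tells. Its arguments: {"type":"object","properties":{"targets":{"type":"array"},"force":{"type":"number"}},"required":["targets"]}

```bash
mkdir -p pics; ls; cat > h.py <<'E'
import numpy as np, cv2
from plant import ctrl, optics
def ray(im,uv):
    K=im['camera_matrix'];d=np.array([float(im['k1']),0,0,0,0])
    p=cv2.undistortPoints(np.array(uv,float).reshape(-1,1,2),K,d).reshape(-1,2)
    R=im['T'][:3,:3]
    return im['T'][:3,3],(np.c_[p,np.ones(len(p))]@R.T)
def onplane(im,uv,z):
    o,d=ray(im,uv); return o+d*((z-o[2])/d[:,2])[:,None]
def cloud(im,mask):
    v,u=np.nonzero(mask&(im['z_map']>0)); o,d=ray(im,np.c_[u,v]); return o+d*im['z_map'][v,u][:,None]
def save(im,n): cv2.imwrite(f'pics/{n}.png',cv2.cvtColor(im['color'],cv2.COLOR_RGB2BGR))
E
python3 - <<'E'
from h import *
import pickle
for n in('top','scene','wrist'):
    im=optics.get_image(n); save(im,n+'0'); pickle.dump(im,open(n+'0.pkl','wb'))
    print(n,im['T'].round(3).tolist(),im['k1'],im['camera_matrix'][0,0])
print(ctrl.get_obs())
E
```

```text
pics
top [[-0.012, -0.982, 0.188, 0.343], [-1.0, 0.016, 0.018, 0.047], [-0.021, -0.188, -0.982, 1.069], [0.0, 0.0, 0.0, 1.0]] -0.1072336495961708 498.68094554458577
scene [[0.413, 0.676, -0.61, 1.168], [0.911, -0.313, 0.27, -0.2], [-0.008, -0.667, -0.745, 0.818], [0.0, 0.0, 0.0, 1.0]] -0.0013421790772827698 535.122267782783
wrist [[0.3, -0.921, -0.248, 0.25], [-0.954, -0.29, -0.077, -0.577], [-0.001, 0.26, -0.966, 0.374], [0.0, 0.0, 0.0, 1.0]] 0.005715945347966645 425.3808127343204
{'time': 0.15, 'joint_positions': array([ 1.2244828 ,  0.41783543, -0.01029523,  1.61402186,  0.00469408,
        1.11070379, -0.05296605]), 'joint_vel': array([-4.87256579e-04, -1.93561591e-03, -8.20505583e-05, -2.15615340e-03,
       -2.96853103e-04,  1.85824799e-03, -4.74956307e-04]), 'tau': array([ 4.78463644e-04, -8.64744115e+01,  6.78436328e-01, -4.35054731e+01,
        1.90459593e-02,  5.81574859e-03, -6.70681106e-05]), 'eef_pos': array([ 0.18749271, -0.59596314,  0.25581079]), 'tcp_rot': array([-0.69883136, -0.10768724,  0.69898585, -0.10703726]), 'ft_force': array([-0.33496411, -0.64939213, -0.55428819]), 'ft_torque': array([-0.04811982, -0.02308456,  0.10252599]), 'width': 0.08514335489430391}
```

View pics/top0.png

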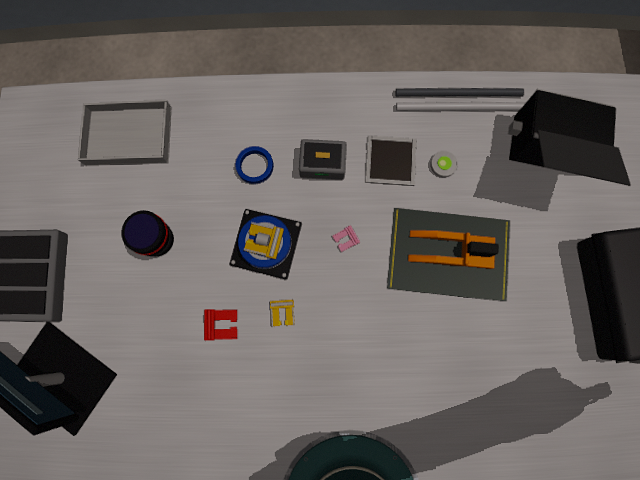

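View pics/scene0.png

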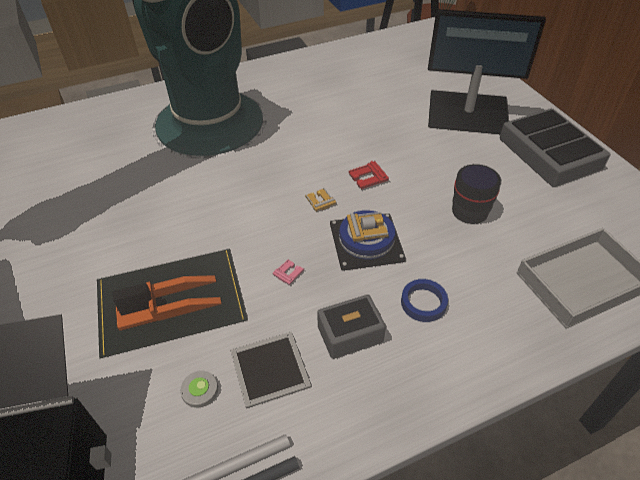

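Clip look-alikes in the top view:
- Yellow clip on the stand, ~(263,240).
- Small yellow, loose, ~(282,313).
- Red, ~(220,324).
- Pink, ~(346,238).

By the description I choose the larger yellow one on the stand, and check it in a close crop.

```bash
python3 - <<'E'
from h import *
import pickle
t=pickle.load(open('top0.pkl','rb'));s=pickle.load(open('scene0.pkl','rb'))
a=cv2.resize(t['color'][195:290,215:315],(400,380),interpolation=cv2.INTER_CUBIC)
b=cv2.resize(s['color'][200:280,320:420],(400,320),interpolation=cv2.INTER_CUBIC)
c=np.zeros((380,800,3),np.uint8);c[:,:400]=a;c[:320,400:]=b
save({'color':c},'crop0')
a=cv2.resize(t['color'][195:310,380:520],(800,657),interpolation=cv2.INTER_CUBIC)[:600]
save({'color':a},'crop1')
E
```

```text
(no output)
```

View pics/crop0.png

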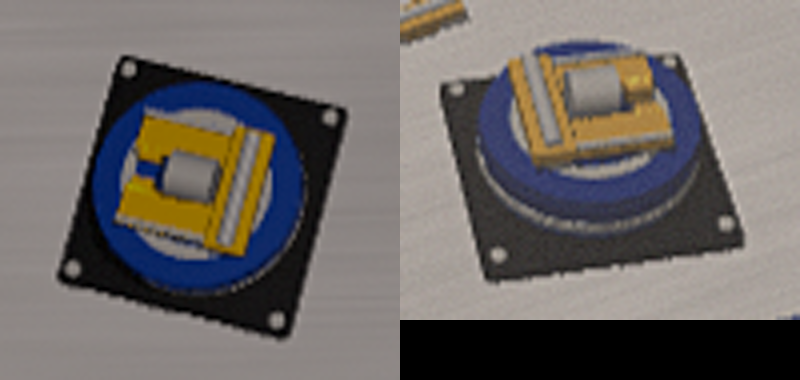

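View pics/crop1.png

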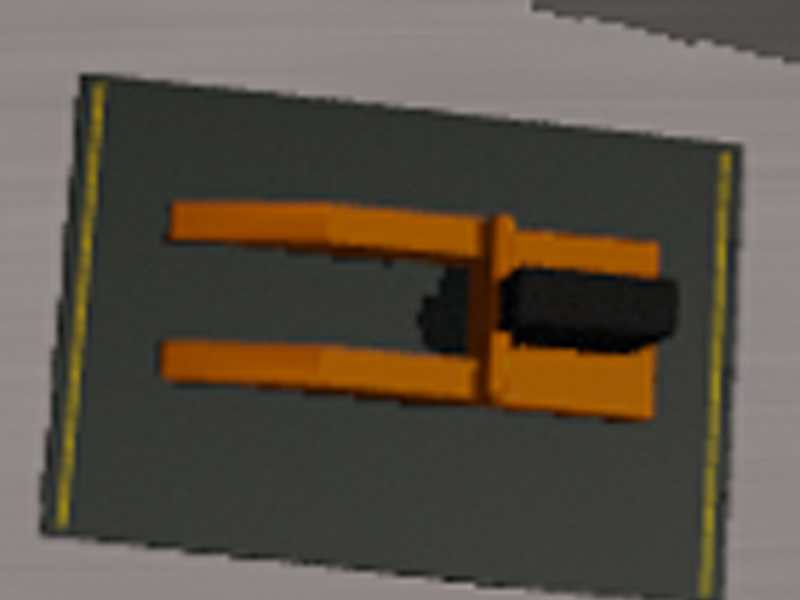

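The crop shows the stand clip as the larger yellow one, with its bridge towards image right (world −y). The wedge's tips point image left (+y). Next I measure poses.

```bash
cat > meas.py <<'E'
from h import *
def hsv(im): return cv2.cvtColor(im['color'],cv2.COLOR_RGB2HSV)
def rect(P):
    (c,s,a)=cv2.minAreaRect((P[:,:2]*1000).astype(np.float32)); return np.round(c,1),np.round(s,1),round(a,2)
E
python3 - <<'E'
from meas import *
import pickle
for n in('top','scene'):
    im=pickle.load(open(n+'0.pkl','rb'));H=hsv(im)
    a=cloud(im,np.ones((480,640),bool))
    v,u=np.nonzero(im['z_map']>0); h,s,vv=H[v,u].T
    P=a
    near=lambda c,r:np.hypot(*(P[:,:2]-c).T)<r
    orange=(h>=8)&(h<=16)&(s>200)&(vv>80)
    print(n,'orange',orange.sum(), P[orange].mean(0))
    # rough positions
    def lab(uv,z): print(uv,onplane(im,[uv],z).round(4))
    if n=='top':
        for uv in [(263,240),(454,252),(448,254)]: lab(uv,0.0)
        for u0,v0 in[(160,112)]: pass
    blue=(h>105)&(h<125)&(s>150)&(vv>60)
    print('blue z hist',np.histogram(P[blue,2],bins=12))
    for k in('orange','blue'):
        m=locals()[k]; print(k,h[m].min(),h[m].max())
    print('crop hsv', H[240,258],H[232,425],H[215,400] if n=='top' else '')
E
```

```text
top orange 1050 [ 0.51889825 -0.22408602  0.01994304]
(263, 240) [[0.5453 0.1795 0.    ]]
(454, 252) [[ 0.5121 -0.2365  0.    ]]
(448, 254) [[ 0.5079 -0.2231  0.    ]]
blue z hist (array([ 11,   9,  46, 208, 163,  11,   7,  25, 295, 505,  62,   1]), array([0.0088908 , 0.01223215, 0.01557349, 0.01891483, 0.02225618,
       0.02559752, 0.02893886, 0.03228021, 0.03562155, 0.03896289,
       0.04230424, 0.04564558, 0.04898692]))
orange 11 16
blue 109 115
crop hsv [ 10  20 116] [ 15 255 156] [54 26 50]
scene orange 0 [nan nan nan]
blue z hist (array([22,  3,  0,  0,  0,  0,  0,  0,  0,  0,  1,  6]), array([-0.20293635, -0.18250155, -0.16206676, -0.14163197, -0.12119717,
       -0.10076238, -0.08032759, -0.0598928 , -0.039458  , -0.01902321,
        0.00141158,  0.02184638,  0.04228117]))<stdin>:10: RuntimeWarning: Mean of empty slice.
  ret = um.true_divide(
Traceback (most recent call last):
ValueError: zero-size array to reduction operation minimum which has no identity
```

```bash
python3 - <<'E'
from meas import *
import pickle
im=pickle.load(open('top0.pkl','rb'));H=hsv(im).astype(int);h,s,v=H[...,0],H[...,1],H[...,2]
U,V=np.meshgrid(np.arange(640),np.arange(480))
box=lambda a,b,c,d:(U>=a)&(U<b)&(V>=c)&(V<d)
def biggest(m):
    n,l,st,_=cv2.connectedComponentsWithStats(m.astype(np.uint8)); return l==1+np.argmax(st[1:,4])
def px(m): vv,uu=np.nonzero(m); return np.c_[uu,vv]
# mat: everything darkish or saturated in box
m=biggest(box(375,525,200,310)&((v<85)|(s>60)))
print('mat',rect(onplane(im,px(m),0.003)))
# plate
m=biggest(box(220,312,200,288)&((v<50)|(s>120)))
print('plate',rect(onplane(im,px(m),0.012)))
yl=box(220,312,200,288)&(h>16)&(h<30)&(s>150)
print('yellow',yl.sum(),rect(onplane(im,px(yl),0.051)))
bl=box(220,312,200,288)&(h>105)&(h<125)&(s>150)&(v>40)
dk=bl&(im['z_map']>0); 
v2,u2=np.nonzero(dk); P=cloud(im,dk); k=P[:,2]>0.034
c,r=cv2.minEnclosingCircle(onplane(im,np.c_[u2,v2][k],0.04)[:,:2].astype(np.float32)); print('deck',c,r)
og=biggest(box(375,525,200,310)&(h>=6)&(h<=18)&(s>180))
P=cloud(im,og); print('wedge z',np.percentile(P[:,2],[1,50,99]))
k=P[:,1]>-0.16 # tines front
for uv in[(409,231),(409,236.5),(408.5,255),(408,261)]: print(onplane(im,[uv],0.005))
vv,uu=np.nonzero(og)
L=[]
for u0 in range(412,462,2):
    c=np.sort(vv[uu==u0]); g=np.argmax(np.diff(c)); L.append((u0,c[0],c[g],c[g+1],c[-1]))
print(np.array(L)[::3])
print('scr',[H[p[1],p[0]] for p in[(247,215)]])
# screws
b=box(228,305,205,283)&(s<40)&(v>110)
n,l,st,ce=cv2.connectedComponentsWithStats(b.astype(np.uint8)); print([(ce[i].round(1),st[i,4]) for i in range(1,n) if st[i,4]>3])
E
```

```text
mat (array([ 508.1, -225.1]), array([259.8, 180.8]), 82.7)
plate (array([535.7, 173.1]), array([129.2, 128.9]), 75.11)
yellow 576 (array([534.7, 181.4]), array([ 92.2, 115.8]), 81.82)
deck (0.535506546497345, 0.17260287702083588) 0.055715639144182205
wedge z [0.00081694 0.01740827 0.03969178]
[[ 0.55920072 -0.13934942  0.005     ]]
[[ 0.54700787 -0.13876425  0.005     ]]
[[ 0.50638408 -0.13577036  0.005     ]]
[[ 0.49333849 -0.13409102  0.005     ]]
[[412 230 236 255 261]
 [418 230 236 255 261]
 [424 230 237 255 261]
 [430 231 238 255 262]
 [436 231 238 256 263]
 [442 231 239 256 264]
 [448 232 239 257 264]
 [454 233 239 257 265]
 [460 233 241 257 265]]
scr [array([150,  21,  12])]
[(array([266.9, 243. ]), np.int32(2387)), (array([246.9, 211.9]), np.int32(8)), (array([253.5, 223. ]), np.int32(4)), (array([266.4, 224.6]), np.int32(52)), (array([297.1, 223.9]), np.int32(8)), (array([274.4, 242.1]), np.int32(86)), (array([246.6, 236.8]), np.int32(19)), (array([261.7, 238. ]), np.int32(79)), (array([280.6, 244.4]), np.int32(23)), (array([258.4, 256.7]), np.int32(43)), (array([233. , 261.7]), np.int32(7)), (array([283.9, 274.9]), np.int32(8))]
```

```bash
python3 - <<'E'
from meas import *
import pickle
im=pickle.load(open('top0.pkl','rb'));H=hsv(im).astype(int);h,s,v=H[...,0],H[...,1],H[...,2]
S=onplane(im,[(246.9,211.9),(297.1,223.9),(233,261.7),(283.9,274.9)],0.0125)
print('screw c',S.mean(0)); 
a=lambda d:np.degrees(np.arctan2(d[1],d[0])); print(a(S[0]-S[1]),a(S[2]-S[3]),a(S[0]-S[2])+90,a(S[1]-S[3])+90)
U,V=np.meshgrid(np.arange(640),np.arange(480))
og=(U>375)&(U<525)&(V>200)&(V<310)&(h>=6)&(h<=18)&(s>180)
vv,uu=np.nonzero(og)
A=[];B=[];
tip=-0.137
for u0 in range(412,462):
    c=np.sort(vv[uu==u0]); g=np.argmax(np.diff(c))
    for lst,e in((A,c[0]-.5),(B,c[g+1]-.5)):
        z=.02
        for _ in range(4):
            p=onplane(im,[(u0,e)],z)[0]; x=.095-(tip-p[1]); z=.003+np.interp(x,[.04,.095],[.023,.003])
        lst.append(p)
A=np.array(A);B=np.array(B)
for q in(A,B):
    f=np.polyfit(q[:,1],q[:,0],1); print('edge x=',f,'ang',90-np.degrees(np.arctan(f[0])), 'res',np.std(q[:,0]-np.polyval(f,q[:,1])))
fa=np.polyfit(A[:,1],A[:,0],1);fb=np.polyfit(B[:,1],B[:,0],1)
for y in(-.137,-.2,-.284): print(y,(np.polyval(fa,y)+np.polyval(fb,y))/2-.007)
# handle: depth
zz=np.zeros((480,640));m=im['z_map']>0; P=cloud(im,m); zz[m]=P[:,2]
hd=(U>455)&(U<510)&(V>225)&(V<270)&(zz>.052); q,w=np.nonzero(hd); Q=onplane(im,np.c_[w,q],.063)
print('handle',hd.sum(),rect(Q),np.median(zz[hd]))
bs=og&(zz>.031)&(zz<.045); 
print('backstop',bs.sum(),P.shape, [np.median(x) for x in cloud(im,bs).T])
# heel rear edge
r=og&(U>485); q,w=np.nonzero(r); 
for row in(246,248,262,264): 
    k=w[q==row]; print(row,k.max() if len(k) else None, onplane(im,[(k.max()+.5,row)],.015) if len(k) else '')
E
```

```text
screw c [0.53658191 0.17322169 0.0125    ]
75.32463942386268 74.75227915647469 75.36834211132356 75.42862111593908
edge x= [0.12018259 0.5789331 ] ang 83.14691381354112 res 0.0007026604442728902
edge x= [0.09646563 0.52062396] ang 84.48997575216391 res 0.0010333691423872072
-0.137 0.5279381271446288
-0.2 0.5211137083056475
-0.284 0.5120144831870057
handle 303 (array([ 510.6, -281.3]), array([62.5, 21.7]), 83.28) 0.06257210302418681
backstop 124 (305948, 3) [np.float64(0.5143997901667516), np.float64(-0.2535360782277728), np.float64(0.0365035885195516)]
246 None 
248 None 
262 493 [[ 0.48646886 -0.31718926  0.015     ]]
264 493 [[ 0.48214344 -0.31686103  0.015     ]]
```

```bash
cat > plan.py <<'E'
from h import *
from scipy.spatial.transform import Rotation as R
def plan(pos,yaw,pitch=0.):
    """wedge heading yaw deg, pitch deg nose up; gives shift (40mm units) and rotvec for tool"""
    o=ctrl.get_obs(); Rc=R.from_quat(o['tcp_rot'])
    best=None
    for sgn in(1,-1):
        x=np.array([0,0,-1.]);y=sgn*np.array([-np.sin(np.radians(yaw)),np.cos(np.radians(yaw)),0])
        Rt=R.from_matrix(np.c_[x,y,np.cross(x,y)])
        ax=np.array([np.sin(np.radians(yaw)),-np.cos(np.radians(yaw)),0]) # heading x ... nose up
        Rt=R.from_rotvec(ax*np.radians(pitch))*Rt
        rv=(Rt*Rc.inv()).as_rotvec()
        if best is None or np.linalg.norm(rv)<np.linalg.norm(best): best=rv
    d=(np.array(pos)-o['eef_pos'])/0.04
    print('t',round(o['time'],2),'pos',o['eef_pos'].round(4),'F',o['ft_force'].round(1),'w',round(o['width'],4)); print('shift',d.round(3),'rv',best.round(4),'j7',o['joint_positions'].round(2))
if __name__=='__main__':
    import sys; a=[float(x) for x in sys.argv[1:]]; plan(a[:3],*a[3:])
E
python3 plan.py 0.5106 -0.2813 0.15 83.3
python3 -c "
from plan import *
print(R.from_quat(ctrl.get_obs()['tcp_rot']).as_matrix().round(3))"
```

```text
t 0.15 pos [ 0.1875 -0.596   0.2558] F [-0.3 -0.6 -0.6] w 0.0851
shift [ 8.078  7.867 -2.645] rv [-6.000e-04 -8.000e-04  1.149e+00] j7 [ 1.22  0.42 -0.01  1.61  0.    1.11 -0.05]
[[-0.     0.3   -0.954]
 [ 0.001 -0.954 -0.3  ]
 [-1.    -0.001  0.   ]]
```

```bash
python3 - <<'E'
from h import *
import pickle
im=pickle.load(open('top0.pkl','rb'))
P=cloud(im,np.ones((480,640),bool))
for (lo,hi,n) in(((.1,-.75),(.6,-.35),'box'),((.55,-.75),(.9,-.35),'tent'),((.3,-.35),(.65,.35),'mid')):
    k=(P[:,0]>lo[0])&(P[:,0]<hi[0])&(P[:,1]>lo[1])&(P[:,1]<hi[1])&(P[:,2]>.02)
    q=P[k]; print(n,q.min(0),q.max(0))
E
```

```text
box [ 0.26695215 -0.59953943  0.02002698] [ 0.5997753  -0.50502529  0.20668167]
tent [ 0.59952167 -0.57104606  0.02001114] [ 0.89104313 -0.35030697  0.21119989]
mid [ 0.33279885 -0.31302117  0.02000005] [0.59105483 0.29635312 0.07487865]
```

View pics/wrist0.png

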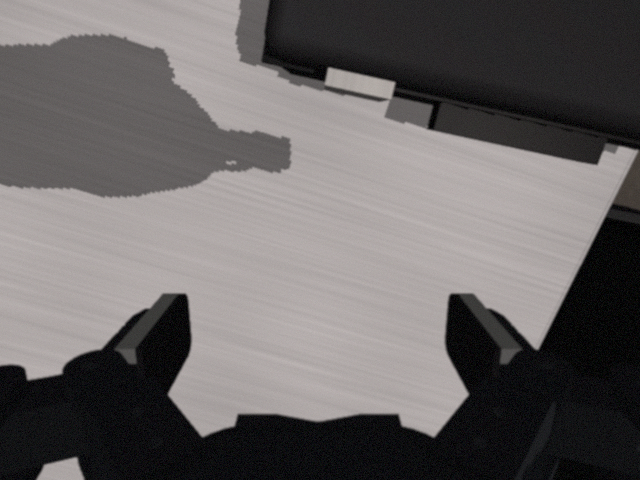

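Call:
step_arm([
  [[0, 0.8, 0, 0, 0, 0.08, 1], [0, 1.9, 0, 0, 0, 0.17, 1], [0.1, 3.0, 0, 0, 0, 0.26, 1], [0.3, 4.1, 0, 0, 0, 0.35, 1], [1.0, 4.9, 0, 0, 0, 0.44, 1], [1.9, 5.5, 0, 0, 0, 0.53, 1], [2.8, 6.1, -0.3, 0, 0, 0.62, 1], [3.7, 6.6, -0.6, 0, 0, 0.71, 1]],
])

```text
time: 0.95
eef_pos: [0.3368, -0.3306, 0.232]
tcp_rot: [-0.617, -0.345, 0.617, -0.345]
ft_force: [0.9, -0.8, 0.3]
width: 0.0853
```

```bash
python3 plan.py 0.5106 -0.2813 0.13 83.3
```

```text
t 0.95 pos [ 0.3368 -0.3306  0.232 ] F [ 0.9 -0.8  0.3] w 0.0853
shift [ 4.346  1.234 -2.549] rv [0.0006 0.     0.4353] j7 [ 0.98  0.18 -0.29  2.    0.06  0.97  0.1 ]
```

Call:
step_arm([
  [[0.8, 0.22, -0.45, 0, 0, 0.08, 1], [1.6, 0.45, -0.95, 0, 0, 0.17, 1], [2.4, 0.68, -1.4, 0, 0, 0.26, 1], [3.2, 0.9, -1.85, 0, 0, 0.34, 1], [3.9, 1.1, -2.3, 0, 0, 0.4, 1], [4.35, 1.23, -2.55, 0, 0, 0.435, 1], [4.35, 1.23, -2.55, 0, 0, 0.435, 1], [4.35, 1.23, -2.55, 0, 0, 0.435, 1]],
])

```text
time: 1.75
eef_pos: [0.5104, -0.2814, 0.1296]
tcp_rot: [-0.528, -0.47, 0.529, -0.47]
ft_force: [-0.0, 0.2, 0.4]
width: 0.0852
```

```bash
python3 plan.py 0.5106 -0.2813 0.05 83.3; python3 -c "
from h import *
save(optics.get_image('wrist'),'wrist1')"
```

```text
t 1.75 pos [ 0.5104 -0.2814  0.1296] F [-0.   0.2  0.4] w 0.0852
shift [ 5.000e-03  1.000e-03 -1.991e+00] rv [ 0.     -0.0007  0.0007] j7 [ 0.75  0.52 -0.38  1.81  0.25  0.85  0.13]
```

View pics/wrist1.png

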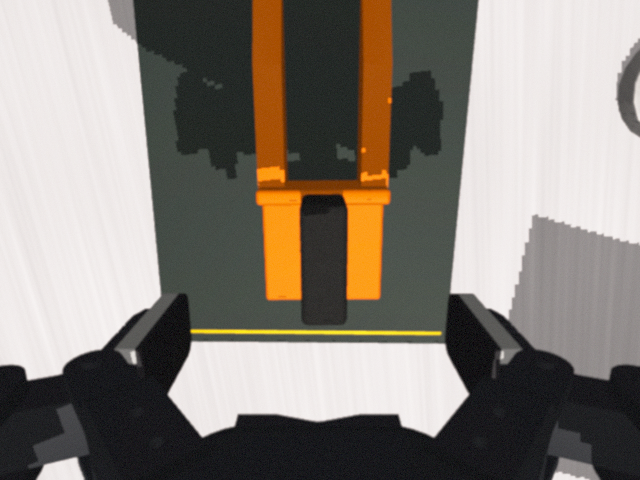

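The handle (cols 302–347) sits between the open fingers (cols 188 and 448), and the wedge is aligned with the tool. I go down.

Call:
step_arm([
  [[0, 0, -0.5, 0, 0, 0, 1], [0, 0, -1.1, 0, 0, 0, 1], [0, 0, -1.6, 0, 0, 0, 1], [0, 0, -1.9, 0, 0, 0, 1], [0, 0, -1.98, 0, 0, 0, 1], [0, 0, -1.98, 0, 0, 0, 0.6], [0, 0, -1.98, 0, 0, 0, 0.3], [0, 0, -1.98, 0, 0, 0, 0]],
], force=90)

```text
time: 2.6
eef_pos: [0.5105, -0.2821, 0.0518]
tcp_rot: [-0.529, -0.469, 0.529, -0.47]
ft_force: [-0.1, -0.2, -0.6]
width: 0.0438
```

Call:
step_arm([
  [[0, 0, 0, 0, 0, 0, 0], [0, 0, 0, 0, 0, 0, 0], [0, 0, 0, 0, 0, 0, 0], [0, 0, 0, 0, 0, 0, 0], [0, 0, 0, 0, 0, 0, 0], [0, 0, 0, 0, 0, 0, 0], [0, 0, 0, 0, 0, 0, 0], [0, 0, 0, 0, 0, 0, 0]],
])

```text
time: 3.4
eef_pos: [0.5109, -0.2824, 0.0527]
tcp_rot: [-0.529, -0.468, 0.529, -0.47]
ft_force: [-1.7, 0.2, 9.0]
width: 0.0208
```

```bash
python3 plan.py 0.5106 -0.2813 0.05 83.3; python3 -c "
from h import *
save(optics.get_image('wrist'),'wrist2')"
```

```text
t 3.4 pos [ 0.5109 -0.2824  0.0527] F [-1.7  0.2  9. ] w 0.0208
shift [-0.008  0.027 -0.066] rv [0.0021 0.0018 0.0018] j7 [ 0.71  0.63 -0.34  1.84  0.31  0.71  0.08]
```

View pics/wrist2.png

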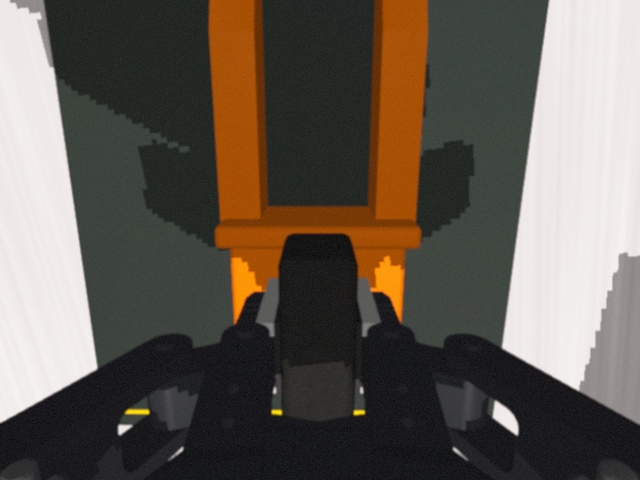

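Call:
step_arm([
  [[0, 0, 0.1, 0, 0, 0, 0], [0, 0, 0.4, 0, 0, 0, 0], [0, 0, 0.8, 0, 0, 0, 0], [0, 0, 1.2, 0, 0, 0, 0], [0, 0, 1.6, 0, 0, 0, 0], [0, 0, 1.8, 0, 0, 0, 0], [0, 0, 1.8, 0, 0, 0, 0], [0, 0, 1.8, 0, 0, 0, 0]],
])

```text
time: 4.25
eef_pos: [0.5107, -0.2824, 0.1245]
tcp_rot: [-0.529, -0.468, 0.529, -0.47]
ft_force: [-0.6, 0.3, -2.9]
width: 0.0211
```

```bash
python3 plan.py 0.4821 -0.030 0.1225 75.2; python3 -c "
from h import *
save(optics.get_image('wrist'),'wrist3')
save(optics.get_image('scene'),'scene3')"
```

```text
t 4.25 pos [ 0.5107 -0.2824  0.1245] F [-0.6  0.3 -2.9] w 0.0211
shift [-0.716  6.31  -0.05 ] rv [ 0.0022  0.0014 -0.1395] j7 [ 0.75  0.53 -0.38  1.82  0.26  0.84  0.12]
```

View pics/scene3.png

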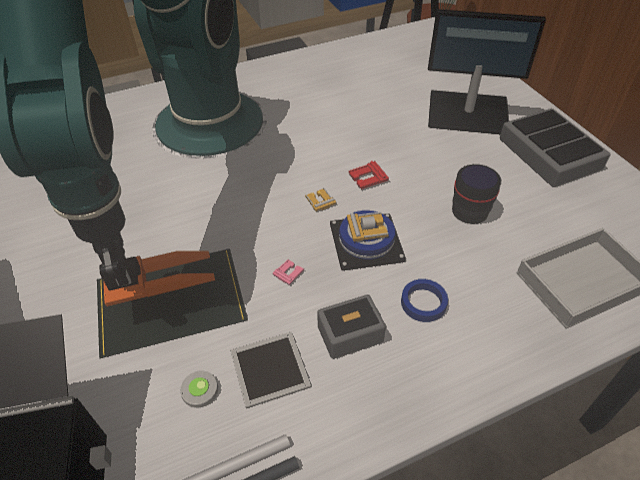

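Call:
step_arm([
  [[-0.03, 0.3, 0, 0, 0, -0.01, 0], [-0.12, 1.1, 0, 0, 0, -0.03, 0], [-0.24, 2.1, 0, 0, 0, -0.05, 0], [-0.36, 3.2, 0, 0, 0, -0.07, 0], [-0.49, 4.3, 0, 0, 0, -0.1, 0], [-0.6, 5.3, 0, 0, 0, -0.12, 0], [-0.68, 6.0, -0.02, 0, 0, -0.135, 0], [-0.715, 6.3, -0.05, 0.002, 0.001, -0.14, 0]],
])

```text
time: 5.15
eef_pos: [0.481, -0.0266, 0.1218]
tcp_rot: [0.56, 0.433, -0.56, 0.432]
ft_force: [0.3, 0.3, -2.2]
width: 0.0211
```

Call:
step_arm([
  [[0, 0, 0, 0, 0, 0, 0], [0, 0, 0, 0, 0, 0, 0], [0, 0, 0, 0, 0, 0, 0], [0, 0, 0, 0, 0, 0, 0], [0, 0, 0, 0, 0, 0, 0], [0, 0, 0, 0, 0, 0, 0], [0, 0, 0, 0, 0, 0, 0], [0, 0, 0, 0, 0, 0, 0]],
])

```text
time: 5.95
eef_pos: [0.4811, -0.0266, 0.1218]
tcp_rot: [0.56, 0.433, -0.56, 0.432]
ft_force: [-0.5, -0.8, -2.9]
width: 0.0207
```

```bash
python3 plan.py 0.4821 -0.030 0.1225 75.2; python3 -c "
from h import *
import pickle
for n in('wrist','scene','top'):
    im=optics.get_image(n); save(im,n+'4'); pickle.dump(im,open(n+'4.pkl','wb'))"
```

```text
t 5.95 pos [ 0.4811 -0.0266  0.1218] F [-0.5 -0.8 -2.9] w 0.0207
shift [ 0.026 -0.084  0.018] rv [-0.0012 -0.0007 -0.0025] j7 [ 0.36  0.38 -0.43  2.06  0.23  0.74 -0.47]
```

View pics/wrist4.png

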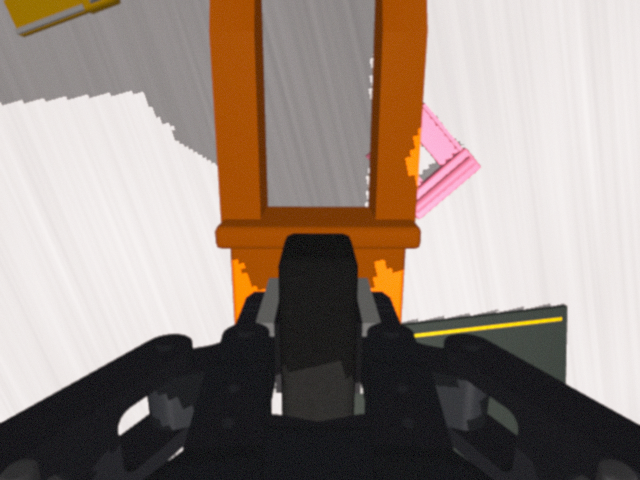

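View pics/top4.png

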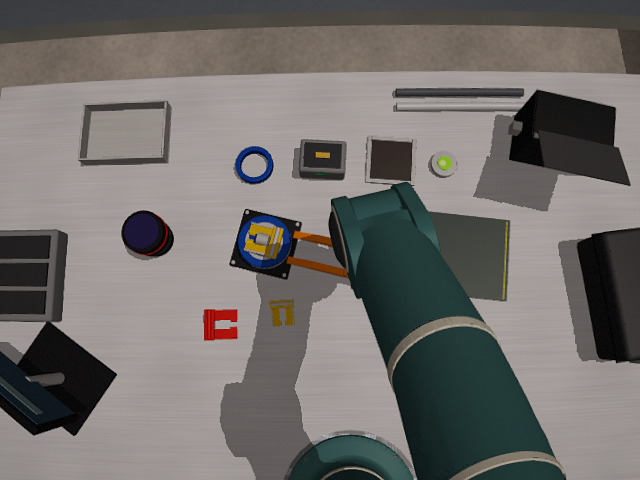

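View pics/scene4.png

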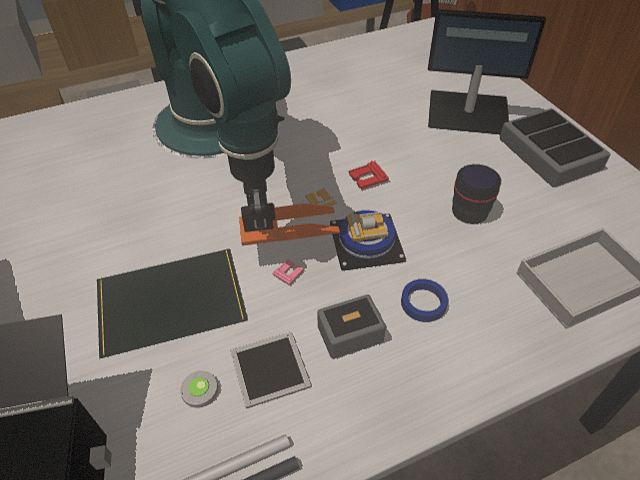

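```bash
python3 - <<'E'
from meas import *
import pickle
im=pickle.load(open('top4.pkl','rb'));H=hsv(im).astype(int)
U,V=np.meshgrid(np.arange(640),np.arange(480))
og=(U>283)&(U<350)&(V>225)&(V<285)&(H[...,0]>=6)&(H[...,0]<=16)&(H[...,1]>180)
P=cloud(im,og&(im['z_map']>0)); 
c=np.array([.5358,.1730]);a=np.radians(75.2);R2=np.array([[np.cos(a),np.sin(a)],[-np.sin(a),np.cos(a)]])
n,l,st,ce=cv2.connectedComponentsWithStats(og.astype(np.uint8))
for i in range(1,n):
    if st[i,4]<30: continue
    vv,uu=np.nonzero(l==i); 
    k=uu<uu.min()+3; tip=(uu.min()-.5,vv[k].mean()); w=onplane(im,[tip],.0745)[0]
    print('comp',st[i],'tip px',tip,'stand',((R2@(w[:2]-c))*1000).round(1))
    Q=cloud(im,(l==i)&(im['z_map']>0)); q=(Q[:,:2]-c)@R2.T*1000
    b=np.round(q[:,0]/10)
    for bb in np.unique(b):
        if (b==bb).sum()>8: print(int(bb*10),(b==bb).sum(),'y',q[b==bb,1].min().round(1),q[b==bb,1].max().round(1),'z',np.median(Q[b==bb,2]).round(4))
E
```

```text
comp [293 230  40  17 289] tip px (np.float64(292.5), np.float64(234.31578947368422)) stand [-59.3 -22.1]
-140 19 y -28.9 -15.9 z 0.0946
-130 39 y -29.9 -15.6 z 0.095
-120 38 y -29.2 -15.9 z 0.0953
-110 37 y -29.7 -15.7 z 0.0935
-100 34 y -29.9 -15.8 z 0.0889
-90 34 y -30.1 -15.4 z 0.0862
-80 31 y -29.5 -16.2 z 0.0823
-70 33 y -29.9 -15.1 z 0.0781
-60 15 y -43.4 -17.1 z 0.0742
comp [286 256  63  22 450] tip px (np.float64(285.5), np.float64(260.1111111111111)) stand [-58.9  32.6]
-180 29 y 24.6 72.2 z 0.1047
-170 38 y 23.9 38.1 z 0.0951
-160 37 y 23.9 38.1 z 0.0957
-150 40 y 23.9 38.1 z 0.095
-140 37 y 24.3 38.1 z 0.0954
-130 37 y 24.1 37.9 z 0.0956
-120 36 y 24.0 37.9 z 0.0954
-110 36 y 24.3 38.3 z 0.093
-100 34 y 24.1 37.6 z 0.0894
-90 33 y 24.1 37.3 z 0.0852
-80 32 y 23.9 37.2 z 0.0828
-70 32 y 24.1 37.8 z 0.0785
-60 16 y 12.9 38.0 z 0.0741
```

Top view shows yaw aligned within noise. The tines span stand y −29.8..−15.6 and 24..38 mm, so the wedge is 4 mm off laterally; underside is at about 72 mm. I shift it to centre and lower it just in front of the deck.

Call:
step_arm([
  [[0.04, -0.05, -0.1, 0, 0, 0, 0], [0.08, -0.1, -0.25, 0, 0, 0, 0], [0.08, -0.1, -0.45, 0, 0, 0, 0], [0.08, -0.1, -0.6, 0, 0, 0, 0], [0.08, -0.1, -0.7, 0, 0, 0, 0], [0.08, -0.1, -0.77, 0, 0, 0, 0], [0.08, -0.1, -0.77, 0, 0, 0, 0], [0.08, -0.1, -0.77, 0, 0, 0, 0]],
])

```text
time: 6.9
eef_pos: [0.4843, -0.0305, 0.0911]
tcp_rot: [0.56, 0.433, -0.56, 0.432]
ft_force: [0.4, -0.7, -2.8]
width: 0.0211
```

```bash
cat > chk.py <<'E'
from meas import *
import pickle,sys
im=optics.get_image('top'); save(im,'top'+sys.argv[1])
s=optics.get_image('scene'); save(s,'scene'+sys.argv[1])
cv2.imwrite('pics/z%s.png'%sys.argv[1],cv2.cvtColor(cv2.resize(s['color'][170:290,220:420],(800,480),interpolation=cv2.INTER_CUBIC),cv2.COLOR_RGB2BGR))
H=hsv(im).astype(int)
U,V=np.meshgrid(np.arange(640),np.arange(480))
og=(U>225)&(U<350)&(V>220)&(V<285)&(H[...,0]>=6)&(H[...,0]<=16)&(H[...,1]>180)
c=np.array([.5358,.1730]);a=np.radians(75.2);R2=np.array([[np.cos(a),np.sin(a)],[-np.sin(a),np.cos(a)]])
n,l,st,ce=cv2.connectedComponentsWithStats(og.astype(np.uint8))
for i in range(1,n):
    if st[i,4]<30: continue
    Q=cloud(im,(l==i)&(im['z_map']>0)); q=(Q[:,:2]-c)@R2.T*1000
    b=np.round(q[:,0]/20)
    for bb in np.unique(b):
        if (b==bb).sum()>8: print(int(bb*20),(b==bb).sum(),'y',np.percentile(q[b==bb,1],[3,97]).round(1),'z',np.median(Q[b==bb,2]).round(4))
o=ctrl.get_obs(); p=R2@(o['eef_pos'][:2]-c)
print('t',o['time'],'tcp stand',p.round(4),'z',o['eef_pos'][2].round(4),'F',o['ft_force'].round(1),'tips x',(p[0]+.148).round(4))
E
python3 chk.py 5; python3 plan.py 0.48 -0.03 0.091 75.2
```

```text
-140 49 y [-33.1 -20.1] z 0.0642
-120 71 y [-33.  -20.1] z 0.0641
-100 66 y [-33.7 -20.2] z 0.0577
-80 60 y [-33.4 -21.1] z 0.0504
-60 23 y [-39.4 -20.8] z 0.0442
-180 65 y [20.2 34. ] z 0.0657
-160 72 y [20.3 33.7] z 0.0648
-140 70 y [20.2 33.8] z 0.0646
-120 68 y [20.5 33.5] z 0.0642
-100 65 y [20.5 33.5] z 0.0586
-80 61 y [20.2 32.6] z 0.0505
-60 23 y [14.3 32.6] z 0.0456
t 7.0 tcp stand [-0.2099 -0.0023] z 0.0912 F [-0.2 -0.  -2.2] tips x -0.0619
t 7.0 pos [ 0.4844 -0.0306  0.0912] F [-0.2 -0.  -2.2] w 0.0213
shift [-0.109  0.014 -0.005] rv [-0.0011 -0.0004 -0.0027] j7 [ 0.34  0.44 -0.41  2.07  0.27  0.68 -0.5 ]
```

View pics/z5.png

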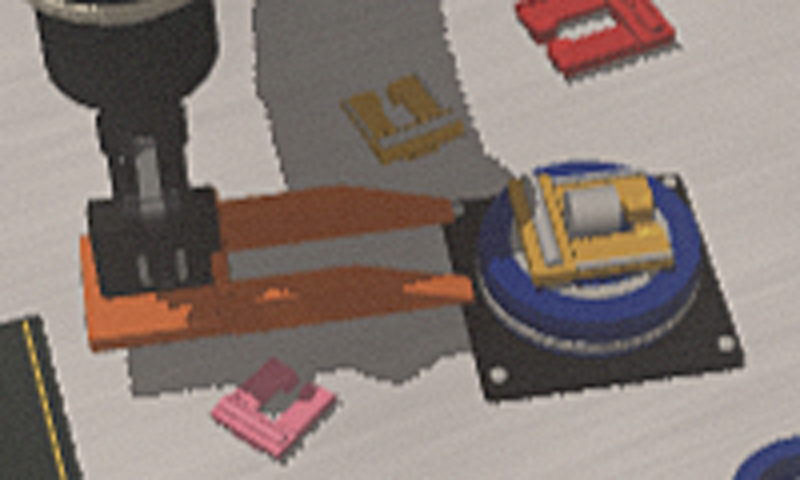

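Centred: tines at ±20..±34 in stand y, underside ≈ 41 mm. I slide forward along stand x (0.255, 0.967).

Call:
step_arm([
  [[0.026, 0.097, 0, 0, 0, 0, 0], [0.051, 0.193, 0, 0, 0, 0, 0], [0.077, 0.29, 0, 0, 0, 0, 0], [0.102, 0.387, 0, 0, 0, 0, 0], [0.128, 0.483, 0, 0, 0, 0, 0], [0.153, 0.58, 0, 0, 0, 0, 0], [0.179, 0.677, 0, 0, 0, 0, 0], [0.204, 0.773, 0, 0, 0, 0, 0]],
])

```text
time: 7.8
eef_pos: [0.4926, 0.0007, 0.0912]
tcp_rot: [0.56, 0.433, -0.56, 0.432]
ft_force: [-1.3, -0.8, -3.4]
width: 0.0211
```

```bash
python3 chk.py 6
```

```text
-100 29 y [-32.7 -19.8] z 0.0641
-80 68 y [-33.6 -20.1] z 0.0613
-60 73 y [-42.8 -19.9] z 0.0537
-40 52 y [-42.6 -21.8] z 0.0481
-140 60 y [21.  60.6] z 0.0641
-120 70 y [20.3 33.6] z 0.0642
-100 69 y [20.4 33.4] z 0.0647
-80 68 y [20.1 33.8] z 0.0621
-60 74 y [12.8 33.8] z 0.0539
-40 45 y [20.4 32.6] z 0.0487
t 7.9 tcp stand [-0.1774 -0.0022] z 0.0912 F [-0.4  0.4 -2.4] tips x -0.0294
```

View pics/z6.png

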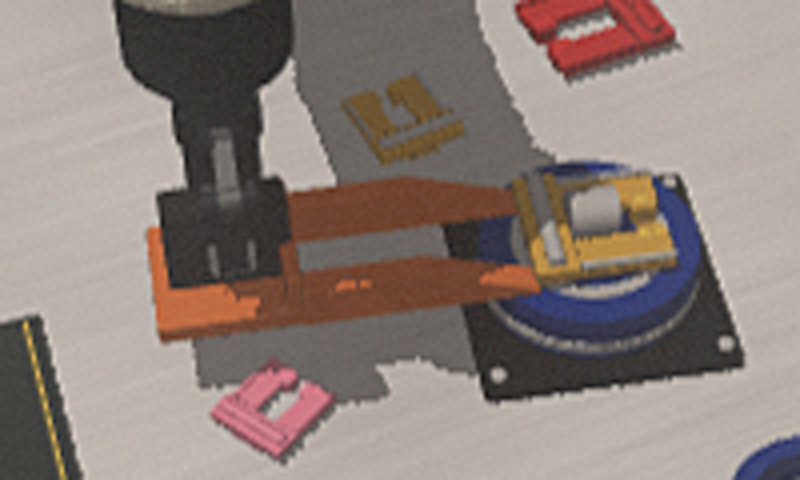

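Call:
step_arm([
  [[0.032, 0.121, 0, 0, 0, 0, 0], [0.064, 0.242, 0, 0, 0, 0, 0], [0.096, 0.363, 0, 0, 0, 0, 0], [0.128, 0.484, 0, 0, 0, 0, 0], [0.16, 0.605, 0, 0, 0, 0, 0], [0.192, 0.726, 0, 0, 0, 0, 0], [0.224, 0.847, 0, 0, 0, 0, 0], [0.256, 0.967, 0, 0, 0, 0, 0]],
])

```text
time: 8.7
eef_pos: [0.5029, 0.0401, 0.0912]
tcp_rot: [0.56, 0.433, -0.559, 0.432]
ft_force: [0.2, -1.8, -6.8]
width: 0.0211
```

```bash
python3 chk.py 7
```

```text
-100 21 y [25.6 44.8] z 0.064
-80 65 y [20.8 34. ] z 0.0644
-60 83 y [12. 34.] z 0.0632
-40 55 y [20.6 33.9] z 0.0626
t 8.8 tcp stand [-0.1362 -0.0023] z 0.0914 F [-0.5 -0.4 -4.6] tips x 0.0118
```

View pics/z7.png

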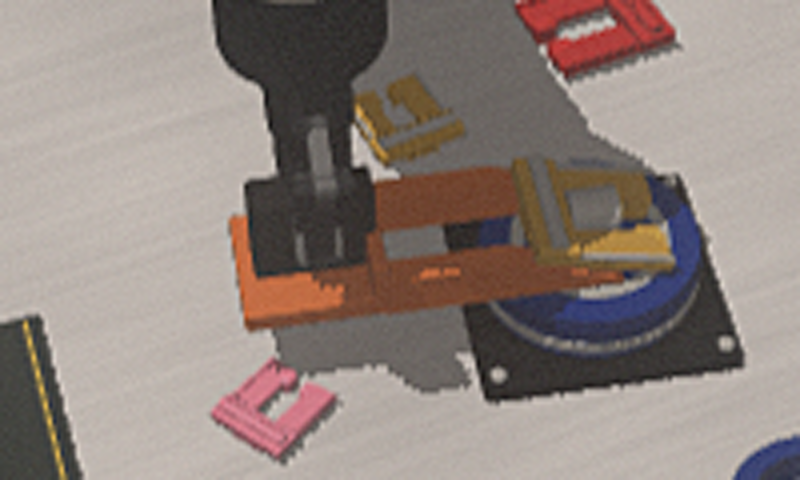

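The bridge is rising on the ramps and forces are low. I continue.

Call:
step_arm([
  [[0.032, 0.121, 0, 0, 0, 0, 0], [0.064, 0.242, 0, 0, 0, 0, 0], [0.096, 0.363, 0, 0, 0, 0, 0], [0.128, 0.484, 0, 0, 0, 0, 0], [0.16, 0.605, 0, 0, 0, 0, 0], [0.192, 0.726, 0, 0, 0, 0, 0], [0.224, 0.847, 0, 0, 0, 0, 0], [0.256, 0.967, 0, 0, 0, 0, 0]],
])

```text
time: 9.6
eef_pos: [0.5136, 0.08, 0.0914]
tcp_rot: [0.56, 0.433, -0.559, 0.432]
ft_force: [-1.3, -1.2, -3.7]
width: 0.0209
```

```bash
python3 chk.py 8
```

```text
40 35 y [-32.5 -20.1] z 0.0473
40 38 y [20.8 33.4] z 0.0476
-40 29 y [26.  34.1] z 0.0646
-20 16 y [31.6 33.9] z 0.065
0 10 y [32.6 33.9] z 0.0632
t 9.7 tcp stand [-0.0949 -0.0024] z 0.0916 F [ 0.5  0.7 -5.7] tips x 0.0531
```

View pics/z8.png

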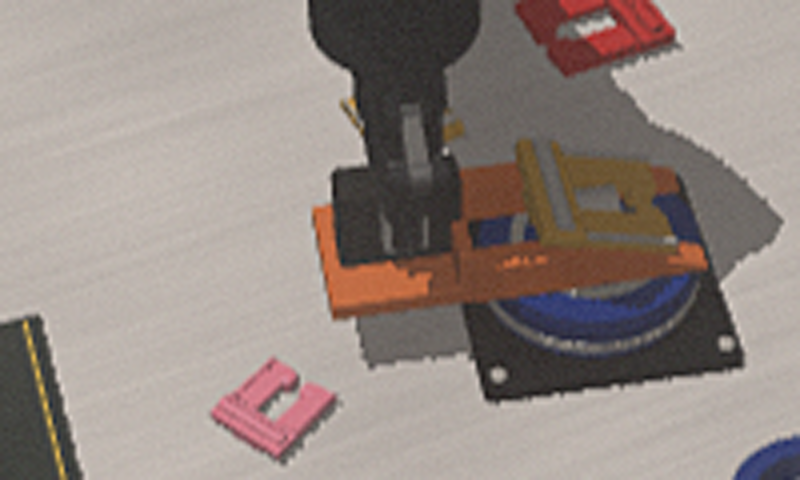

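Call:
step_arm([
  [[0.016, 0.06, 0, 0, 0, 0, 0], [0.032, 0.12, 0, 0, 0, 0, 0], [0.048, 0.18, 0, 0, 0, 0, 0], [0.064, 0.242, 0, 0, 0, 0, 0], [0.08, 0.303, 0, 0, 0, 0, 0], [0.096, 0.363, 0, 0, 0, 0, 0], [0.112, 0.424, 0, 0, 0, 0, 0], [0.118, 0.445, 0, 0, 0, 0, 0]],
])

```text
time: 10.5
eef_pos: [0.5187, 0.0988, 0.0916]
tcp_rot: [0.56, 0.434, -0.558, 0.432]
ft_force: [0.8, -0.2, -2.5]
width: 0.0212
```

```bash
python3 chk.py 9
```

```text
60 28 y [-27.3 -19.7] z 0.0495
-20 12 y [31.2 34. ] z 0.0659
0 18 y [30.9 34.2] z 0.0653
20 20 y [30.3 34.1] z 0.0632
40 44 y [21.4 34.1] z 0.0559
60 55 y [18.2 33.6] z 0.0501
t 10.6 tcp stand [-0.0763 -0.0025] z 0.0916 F [ 0.2 -0.4 -2.4] tips x 0.0717
```

View pics/z9.png

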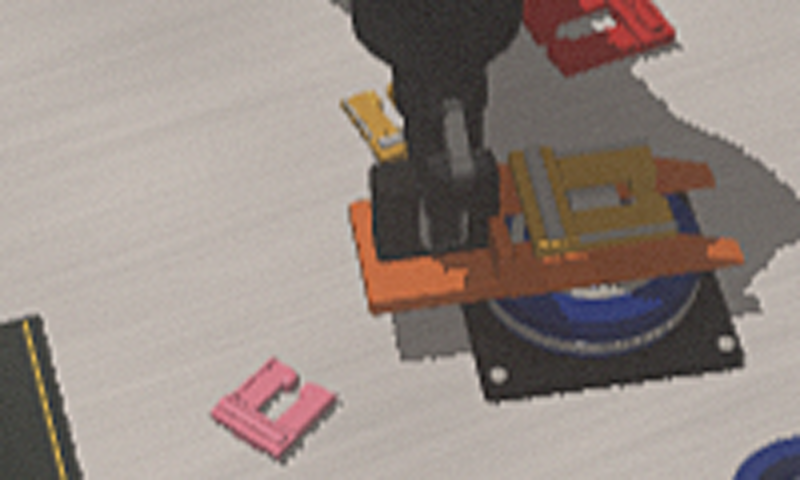

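The clip lies level on the tines, off the head. I lift slowly straight up, then tilt the nose up a little so it leans on the back stop.

Call:
step_arm([
  [[0, 0, 0.05, 0, 0, 0, 0], [0, 0, 0.12, 0, 0, 0, 0], [0, 0, 0.2, 0, 0, 0, 0], [0, 0, 0.3, 0.01, -0.003, 0, 0], [0, 0, 0.42, 0.025, -0.006, 0, 0], [0, 0, 0.56, 0.04, -0.01, 0, 0], [0, 0, 0.7, 0.055, -0.014, 0, 0], [0, 0, 0.85, 0.07, -0.018, 0, 0]],
])

```text
time: 11.4
eef_pos: [0.5187, 0.0984, 0.1262]
tcp_rot: [0.58, 0.449, -0.537, 0.416]
ft_force: [0.5, 0.8, -4.7]
width: 0.021
```

```bash
python3 chk.py 10
```

```text
-40 23 y [25.  33.7] z 0.1012
-20 13 y [32.2 33.7] z 0.1024
0 19 y [31.1 34. ] z 0.1053
20 19 y [30.9 33.9] z 0.1048
40 49 y [20.5 34.1] z 0.0991
60 49 y [20.4 32.6] z 0.0948
t 11.5 tcp stand [-0.0767 -0.0029] z 0.1265 F [ 1.1  0.3 -4. ] tips x 0.0713
```

View pics/z10.png

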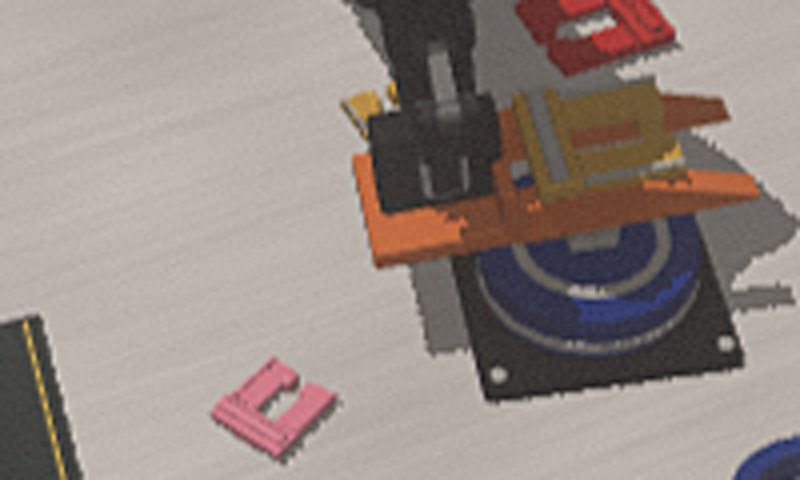

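Call:
step_arm([
  [[0, 0, 0.05, 0.005, -0.001, 0, 0], [0, 0, 0.12, 0.012, -0.003, 0, 0], [0, 0, 0.2, 0.02, -0.005, 0, 0], [0, 0, 0.28, 0.027, -0.007, 0, 0], [0, 0, 0.36, 0.034, -0.009, 0, 0], [0, 0, 0.42, 0.04, -0.01, 0, 0], [0, 0, 0.45, 0.04, -0.01, 0, 0], [0, 0, 0.45, 0.04, -0.01, 0, 0]],
])

```text
time: 12.3
eef_pos: [0.5191, 0.0981, 0.1447]
tcp_rot: [0.592, 0.457, -0.525, 0.407]
ft_force: [-0.5, 0.8, -3.7]
width: 0.021
```

Call:
step_arm([
  [[-0.03, -0.1, 0, 0, 0, 0, 0], [-0.08, -0.29, 0, 0, 0, 0, 0], [-0.15, -0.58, 0, 0, 0, 0, 0], [-0.26, -0.97, 0, 0, 0, 0, 0], [-0.36, -1.35, 0, 0, 0, 0, 0], [-0.43, -1.64, 0, 0, 0, 0, 0], [-0.49, -1.84, 0, 0, 0, 0, 0], [-0.51, -1.93, 0, 0, 0, 0, 0]],
])

```text
time: 13.1
eef_pos: [0.4985, 0.0198, 0.1446]
tcp_rot: [0.592, 0.457, -0.525, 0.407]
ft_force: [-0.1, 0.2, -3.6]
width: 0.0207
```

```bash
python3 chk.py 11;python3 plan.py 0.5109 -0.2824 0.14 83.3 6
```

```text
-40 53 y [-34.2 -20.9] z 0.1223
-20 52 y [-32.2 -22. ] z 0.1192
-140 117 y [ 9.6 31.6] z 0.1094
-120 95 y [-4.  32.8] z 0.1247
-100 15 y [30.3 33. ] z 0.123
-80 28 y [29.8 33. ] z 0.1266
-60 28 y [29.8 33.2] z 0.1265
-40 59 y [19.4 32.5] z 0.1229
-20 67 y [19.8 31.7] z 0.1186
t 13.2 tcp stand [-0.1569 -0.0031] z 0.1447 F [ 0.4  0.  -2.3] tips x -0.0089
t 13.2 pos [0.4987 0.0205 0.1447] F [ 0.4  0.  -2.3] w 0.0211
shift [ 0.305 -7.573 -0.117] rv [-0.0126  0.0039  0.1375] j7 [ 0.4   0.37 -0.51  2.03  0.1   0.74 -0.41]
```

View pics/z11.png

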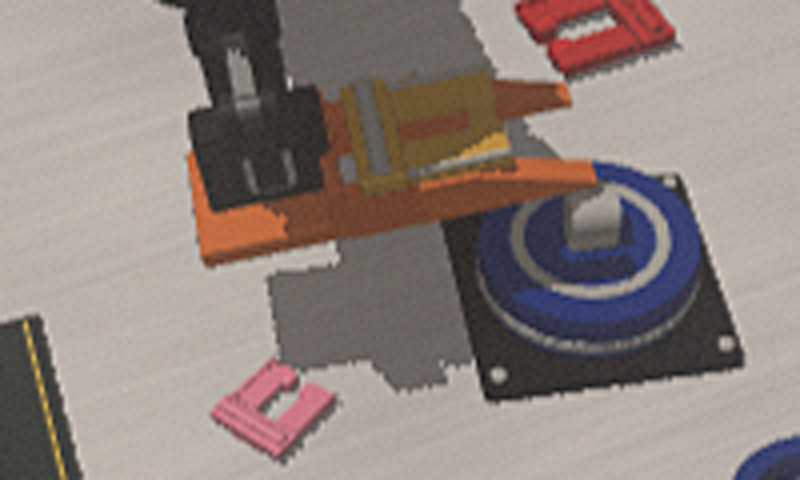

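Call:
step_arm([
  [[0.0, -0.12, 0, 0, 0, 0.002, 0], [0.02, -0.36, 0, 0, 0, 0.006, 0], [0.03, -0.75, 0, 0, 0, 0.013, 0], [0.05, -1.2, 0, 0, 0, 0.021, 0], [0.07, -1.65, 0, 0, 0, 0.03, 0], [0.09, -2.05, 0, 0, 0, 0.037, 0], [0.1, -2.35, 0, 0, 0, 0.043, 0], [0.1, -2.5, 0, 0, 0, 0.046, 0]],
])

```text
time: 14.0
eef_pos: [0.5027, -0.0808, 0.1446]
tcp_rot: [0.581, 0.47, -0.516, 0.419]
ft_force: [-0.1, -0.5, -4.2]
width: 0.0211
```

Call:
step_arm([
  [[0.0, -0.12, 0, 0, 0, 0.002, 0], [0.02, -0.36, 0, 0, 0, 0.006, 0], [0.03, -0.75, 0, 0, 0, 0.013, 0], [0.05, -1.2, 0, 0, 0, 0.021, 0], [0.07, -1.65, 0, 0, 0, 0.03, 0], [0.09, -2.05, 0, 0, 0, 0.037, 0], [0.1, -2.35, 0, 0, 0, 0.043, 0], [0.1, -2.5, 0, 0, 0, 0.046, 0]],
])

```text
time: 14.8
eef_pos: [0.5068, -0.1818, 0.1445]
tcp_rot: [0.57, 0.483, -0.506, 0.43]
ft_force: [-0.0, 0.8, -3.9]
width: 0.0208
```

```bash
python3 plan.py 0.5109 -0.2824 0.14 83.3 6; python3 -c "
from h import *
save(optics.get_image('scene'),'scene12')"
```

```text
t 14.8 pos [ 0.5068 -0.1818  0.1445] F [-0.   0.8 -3.9] w 0.0208
shift [ 0.103 -2.514 -0.113] rv [-0.0125  0.0033  0.0467] j7 [ 0.72  0.46 -0.47  1.9   0.11  0.85  0.06]
```

View pics/scene12.png

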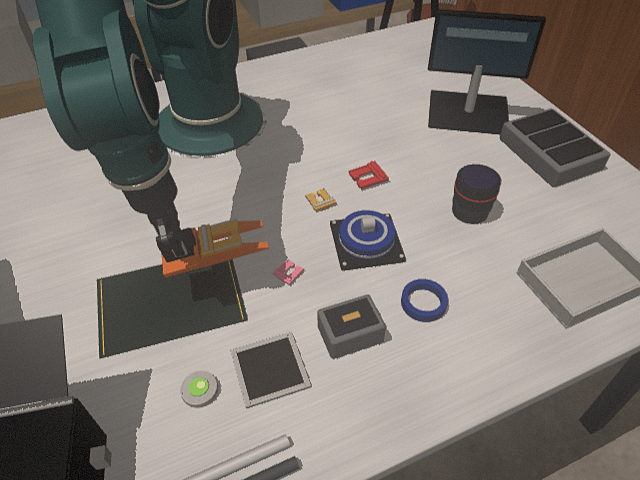

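Call:
step_arm([
  [[0.0, -0.12, 0, 0, 0, 0.002, 0], [0.02, -0.36, 0, 0, 0, 0.006, 0], [0.03, -0.75, 0, 0, 0, 0.013, 0], [0.05, -1.2, 0, 0, 0, 0.021, 0], [0.07, -1.65, 0, 0, 0, 0.03, 0], [0.09, -2.05, 0, 0, 0, 0.037, 0], [0.1, -2.35, 0, 0, 0, 0.043, 0], [0.1, -2.5, 0, 0, 0, 0.046, 0]],
])

```text
time: 15.65
eef_pos: [0.5106, -0.2834, 0.1444]
tcp_rot: [0.559, 0.496, -0.496, 0.442]
ft_force: [-0.3, 1.2, -4.4]
width: 0.0211
```

```bash
python3 plan.py 0.5109 -0.2824 0.0565 83.3 0; python3 -c "
from h import *
save(optics.get_image('scene'),'scene13')"
```

```text
t 15.65 pos [ 0.5106 -0.2834  0.1444] F [-0.3  1.2 -4.4] w 0.0211
shift [ 0.007  0.024 -2.196] rv [-0.1164  0.0152  0.0014] j7 [ 0.84  0.53 -0.44  1.77  0.13  0.92  0.25]
```

View pics/scene13.png

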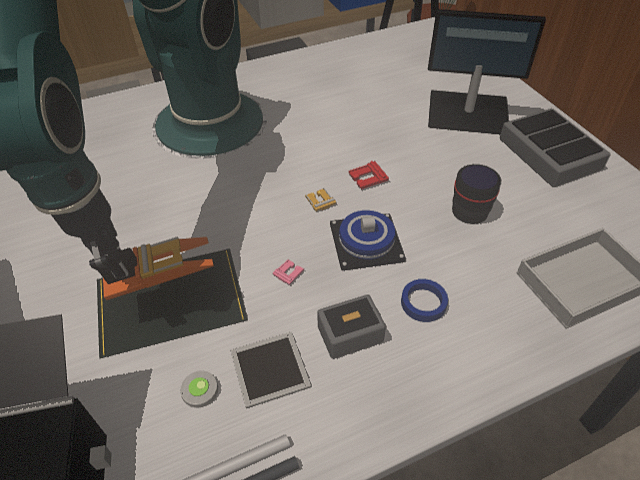

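Call:
step_arm([
  [[0, 0.02, -0.1, -0.01, 0.001, 0, 0], [0, 0.02, -0.3, -0.02, 0.003, 0, 0], [0, 0.02, -0.55, -0.035, 0.005, 0, 0], [0, 0.02, -0.85, -0.05, 0.007, 0, 0], [0, 0.02, -1.15, -0.07, 0.009, 0, 0], [0, 0.02, -1.4, -0.09, 0.012, 0, 0], [0, 0.02, -1.6, -0.105, 0.014, 0, 0], [0, 0.02, -1.7, -0.115, 0.015, 0, 0]],
])

```text
time: 16.5
eef_pos: [0.5104, -0.2825, 0.0754]
tcp_rot: [-0.529, -0.47, 0.529, -0.469]
ft_force: [0.1, 0.5, -3.5]
width: 0.0209
```

```bash
python3 plan.py 0.5109 -0.2824 0.0535 83.3 0; python3 -c "
from h import *
save(optics.get_image('wrist'),'wrist14')"
```

```text
t 16.5 pos [ 0.5104 -0.2825  0.0754] F [ 0.1  0.5 -3.5] w 0.0209
shift [ 0.013  0.002 -0.547] rv [-0.0006 -0.0007  0.0012] j7 [ 0.72  0.6  -0.35  1.84  0.28  0.76  0.1 ]
```

View pics/wrist14.png

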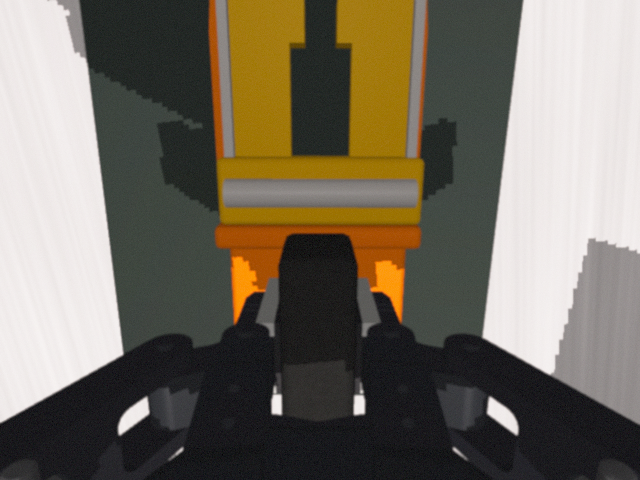

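The clip sits centred against the back stop, clear of the fingers. I lower to contact.

Call:
step_arm([
  [[0.01, 0, -0.1, 0, 0, 0, 0], [0.01, 0, -0.2, 0, 0, 0, 0], [0.01, 0, -0.3, 0, 0, 0, 0], [0.01, 0, -0.38, 0, 0, 0, 0], [0.01, 0, -0.45, 0, 0, 0, 0], [0.01, 0, -0.5, 0, 0, 0, 0], [0.01, 0, -0.54, 0, 0, 0, 0], [0.01, 0, -0.56, 0, 0, 0, 0]],
])

```text
time: 17.35
eef_pos: [0.5108, -0.2823, 0.0528]
tcp_rot: [-0.528, -0.47, 0.529, -0.469]
ft_force: [-1.2, 1.4, 0.9]
width: 0.0209
```

```bash
python3 plan.py 0.5109 -0.2824 0.0525 83.3 0
```

```text
t 17.35 pos [ 0.5108 -0.2823  0.0528] F [-1.2  1.4  0.9] w 0.0209
shift [ 0.002 -0.003 -0.006] rv [-0.0004 -0.0008  0.0009] j7 [ 0.71  0.63 -0.33  1.84  0.3   0.72  0.09]
```

Touchdown (force rose from −3.5 to +0.9 N, at the same height as at the grasp). I release slowly.

Call:
step_arm([
  [[0, 0, 0, 0, 0, 0, 0.3], [0, 0, 0, 0, 0, 0, 0.4], [0, 0, 0, 0, 0, 0, 0.6], [0, 0, 0, 0, 0, 0, 0.8], [0, 0, 0, 0, 0, 0, 1], [0, 0, 0, 0, 0, 0, 1], [0, 0, 0, 0, 0, 0, 1], [0, 0, 0, 0, 0, 0, 1]],
])

```text
time: 18.15
eef_pos: [0.5108, -0.2823, 0.0527]
tcp_rot: [-0.528, -0.47, 0.529, -0.469]
ft_force: [-0.1, -0.3, 0.3]
width: 0.0853
```

Call:
step_arm([
  [[0, 0, 0.1, 0, 0, 0, 1], [0, 0, 0.4, 0, 0, 0, 1], [0, 0, 0.8, 0, 0, 0, 1], [0, 0, 1.3, 0, 0, 0, 1], [0, 0, 1.9, 0, 0, 0, 1], [0, 0, 2.5, 0, 0, 0, 1], [0, 0, 3.0, 0, 0, 0, 1], [0, 0, 3.3, 0, 0, 0, 1]],
])

```text
time: 18.95
eef_pos: [0.5114, -0.2825, 0.1878]
tcp_rot: [0.529, 0.469, -0.528, 0.47]
ft_force: [0.1, -0.4, 0.5]
width: 0.0853
```

```bash
python3 plan.py 0.5109 -0.2824 0.0525 83.3 0; python3 - <<'E'
from meas import *
for n in('wrist','scene'): 
    im=optics.get_image(n); save(im,n+'15'); H=hsv(im).astype(int)
    if n=='wrist':
        y=(H[...,0]>=19)&(H[...,0]<=30)&(H[...,1]>150); y=cv2.morphologyEx(y.astype(np.uint8),cv2.MORPH_OPEN,np.ones((7,7)))>0
        P=cloud(im,y&(im['z_map']>0)); print('clip',P.mean(0),np.percentile(P[:,2],[5,50,95]))
        o=(H[...,0]>=6)&(H[...,0]<=17)&(H[...,1]>150); P=cloud(im,o&(im['z_map']>0)); print('wedge',P.min(0),P.max(0))
E
```

```text
t 18.95 pos [ 0.5114 -0.2825  0.1878] F [ 0.1 -0.4  0.5] w 0.0853
shift [-1.100e-02  3.000e-03 -3.381e+00] rv [0.0011 0.0018 0.0009] j7 [ 0.76  0.45 -0.4   1.77  0.21  0.96  0.16]
clip [ 0.51985428 -0.21601202  0.03322292] [0.0310743  0.03262449 0.03771626]
wedge [ 0.46860263 -0.54751565  0.00176627] [ 0.75015708 -0.14563457  0.24522333]
```

View pics/wrist15.png

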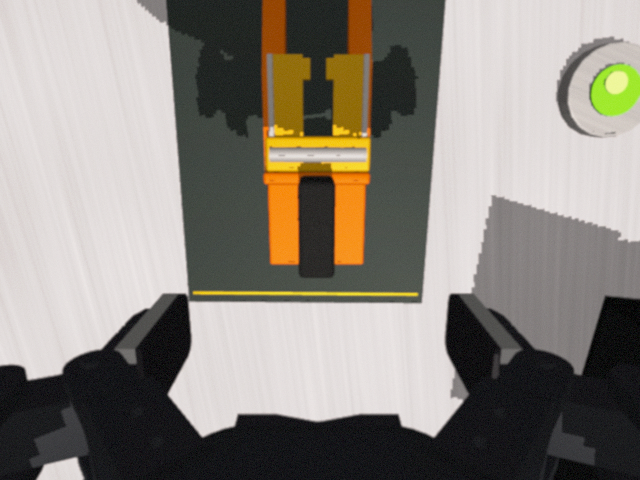

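View pics/scene15.png

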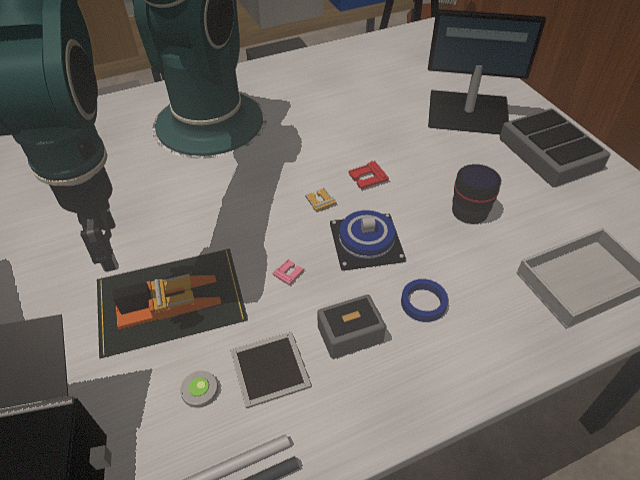

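The wedge lies flat on the mat with the clip on its tines (clip at 317,110 in wrist view), the gripper is clear, and bystanders are unmoved in the scene view. I let the arm come to rest, then hand in.

Call:
step_arm([
  [[0, 0, 0, 0, 0, 0, 1], [0, 0, 0, 0, 0, 0, 1], [0, 0, 0, 0, 0, 0, 1], [0, 0, 0, 0, 0, 0, 1], [0, 0, 0, 0, 0, 0, 1], [0, 0, 0, 0, 0, 0, 1], [0, 0, 0, 0, 0, 0, 1], [0, 0, 0, 0, 0, 0, 1]],
])

```text
time: 19.85
eef_pos: [0.5115, -0.2826, 0.187]
tcp_rot: [0.529, 0.469, -0.528, 0.47]
ft_force: [0.2, -0.5, 0.3]
width: 0.0855
```

```bash
python3 -c "
from plant import ctrl
print(ctrl.get_obs()['time'],ctrl.close_job())"
```

```text
the job is handed in; nothing more can be done
19.85 None
```

I freed the clip from the post with the fork wedge, carried it to the tool mat on the wedge, released it there, and handed the job in at 19.85 s. `close_job` gives no verdict, so I don't know how it was judged.

- **Approach and push:** I gripped the wedge by its handle and centred its tines on the stand after correcting a 4 mm sideways error seen in the top view. I pushed until the tips were about 72 mm beyond the post axis. The clip then lay level on the tines and lifted off. The wrist readings taken after each push stayed under about 7 N.
- **Final checks:** The wedge is flat near the middle of the mat. The clip rests on its tines at about (0.52, −0.22), with its top at about 33 mm. The gripper is open and well clear at TCP height 0.187 m, and in the scene view the bystanders and the other clips look unmoved. I compared them by eye and did not measure them.
- **Disagreements:** One transfer move ended about 4 mm off its target and was corrected. No final check failed. I had no direct reading of finger–clip contact, but the wrist view showed clear space between them just before touchdown.

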